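Lock the press-and-turn cap on the solvent jar

ROBOT

A 6-joint arm with a two-finger parallel gripper is mounted at the origin on the work surface. World frame = base frame: x ahead of the robot, y to its left, z up, the work surface at z = 0. Lengths are in m, angles in rad, forces in N, time in s.
With the tool pointing down it reaches from about 0.375 to 0.9 m from the base axis. Payload 3.1 kg.
Tool frame: the origin (TCP) lies between the finger pads; the fingertips stand 8 mm ahead of it and the grasp point (between the pads) lies 11 mm behind it; x points along the fingers, y is the direction in which the jaws open and shut, and the axes are right-handed (so a half turn about x gives the same grasp; the last joint's range is limited). The gripper opens to 87 mm and grips with 3 to 60 N. Pads are 19 mm wide; open, the fingers measure 117 mm over their backs; the gripper's body (75 mm by 190 mm) begins 51 mm behind the grasp point.
Start: joints at [0.926, 0.527, 1.433, -0, 1.181, -0.178], TCP at [0.281, 0.558, 0.231] pointing down, gripper open.
Joint ranges: [-3.08, 3.08], [-0.75, 2.2], [0.22, 2.44], [-1.43, 4.57], [0, 2.65], [-2.85, 2.85]. Speed limits (rad/s): [2.79, 2.79, 3.14, 3.14, 3.14, 3.14].

INTERFACE

Orientations are given as a unit quaternion [x, y, z, w].
In Python, from plant import read_state, snapshot, finish_job gives the robot as it stands. The module is installed in compiled form; this text tells all that it offers.
- The arm moves only by the tool send_rows, never from a script. Its argument "increments" is a list of rows, each a list of 2 entries, a list of its own where there are three numbers: the shift along the world's x, y, z in cm, then the turn, a rotation vector about the world's x, y, z in rad. In form: [[[tx, ty, tz], [ax, ay, az]], ...]. A call has 1 to 8 rows; each row is the pose to reach, as a shift and turn from the pose commanded when the call began; what a row does not reach only later rows make up. A row lasts 1/12 s, in which the tool goes at most 41.7 mm and 7.16 degrees, less where a joint would pass 70% of its speed; a pose out of reach is approached as far as the arm can. A call with a gripper value outside its range is refused whole. "claw" is the opening, from -1 (shut) to 1 (fully open), set as the call begins (left out, the last holds). The fingers move at their own pace and stop on an object; the grip force is fixed at half the most. Time passes only in rows, so rows that repeat a pose let the fingers close. It gives the time, the measured TCP pose, the force and the opening at its end, in the units of the state.
- read_state(): the state, without advancing time (a new reading comes with each control period).
- snapshot(name): name is "scene" or "top"; returns a dict with "frame" (420x560x3 uint8, red, green, blue), "camera_matrix" (3x3 intrinsics, pixels), "k1" (the pictures are not rectified: a ray, as slopes to the right and down, at radius r is drawn at 1 + k1 r^2 times it, then the intrinsics apply), "view" (4x4, takes a point from world to camera coordinates). Camera axes: x right, y down, z forward; pixel columns grow to the right and rows downward; lengths in m; the calibration is good to about 2 mm. A picture is of the moment at which its call begins. There is no depth.
- finish_job(): hands the job in, once; it reports no verdict.
The state is a dict: "time_s": time; "q": joint angles; "joint_velocities": joint speeds; "tau": joint torques, N m; "tcp_pos": TCP position; "orientation": TCP orientation; "ft_force": force on the tool from outside, world axes, zero at the start; "torque": the same for the moment, N m; "width": finger opening in m.
Only numpy, scipy, OpenCV 4.12 (cv2) and the standard library are available. Lean on these libraries where they do the work, as an engineer would, in place of code of your own. Each camera call takes 0.05 s, during which the arm holds its last target. There are 200 camera calls.

TASK

The safety cap of the solvent jar is lying open side down on the bench. Put it on the jar, which stands clamped in its bench holder, and close it: press it down against its spring and turn it clockwise (seen from above) until it comes to its stop, so that it springs up locked when you let go. Press and turn firmly but never force the plastic lugs, and leave the tin, the brush and the pliers where they are.

Things in the scene. Friction and masses are not known exactly. Their poses are not given: they have to be found in the camera images.
- cap_center (a point): Centre of the loose cap, a round finely ribbed plastic cup 58 mm across, 29 mm high, 50 to 80 g, open side down, z up; 14.5 mm above its open edge and below its top. Grip and turn it at any yaw. Heights of this point over mouth: cap lying on the ledges 5.5 mm; dropped in the gaps, spring just touching, 1 mm; low enough to pass under the hooks -5 mm; spring bottomed -7.5 mm; locked -2.5 mm.
- cap_edge (a point): Centre of the cap's open edge, z up. The mouth is 53 mm wide, its edge chamfered. Inside, six equal lugs every 60 deg (5 mm wide, standing 4 mm inwards, 4 to 8 mm above the edge); above them a sealing disc on a spring of 1.5 N per mm, which meets the jar's rim: 9 N to get under the hooks, 13 N at its end, then hard. Press with about 12 N while turning.
- mouth (a point): Centre of the open rim of the white jar, z up, 136 mm above the bench; it stays where it is, but the jar twists a little in its rubber-lined clamp: against the stop the torque grows by about 0.26 N m per degree. Neck 42 mm across. The plastic is spoilt if the cap bears on the jar with more than 50 N in all, pressing and turning together (12 N down with about 0.7 N m at the stop).
- ledges (a point): Centre of the tops of the six equal hooked ledges round the jar's neck, every 60 deg, 50 mm across, 5 mm below the rim. How they are turned is not measured (this frame's yaw is the holder's): press lightly and turn until the lugs drop into the gaps, at most 43 deg; there is 17 deg of play. Then press and turn 18 to 41 deg clockwise from above, under the hooks, to a stop; let go there.
- holder: Steel bench holder that clamps the jar, screwed down: origin on the bench below the jar's centre, z up; base plate 110 x 110 x 4 mm, collar 80 mm across and 30 mm high with a thumbscrew at +x. Jar body 72 mm across up to 96 mm above the bench, then sloping in to the neck at 108 mm.
- tin_center (a point): Centre of an open tin, 84 mm across, 95 mm high, standing loose on the bench. Leave alone.
- brush_center (a point): Loose flat brush lying on the bench along its x, 203 mm long (bristles to +98 mm), 46 mm wide, 12 mm thick; the point is half-way up. Leave alone.
- pliers_center (a point): Loose pliers lying on the bench along their x, from -100 to +60 mm, 56 mm wide, 12 mm thick; the point is near the pivot. Leave alone.
Mind the look-alikes: they are no part of the job. What is shaped like the holder but turquoise is not meant.

How it is judged:
By the outcome, as a careful person would: the job done as asked, in the order asked, and still so for the second after the job is handed in, with the robot touching nothing.
It also fails if it takes over 64 s, if anything falls off the work surface, if the arm or the gripper's body presses on something with over 40 N, if the wrist force passes 120 N, or if a joint passes its speed limit or range.

## Working session

There is one attempt and no reset: what is moved stays moved. The work goes in short steps, Python scripts to look and compute and a tool call to move; the robot and the scene stay as the last step left them, time stands still between calls to the robot, and variables do not carry over. Pictures are saved under pics/ and viewed, about 8 in all and at most 12, crops included, and the job is handed in when it is done.

Besides the shell and the picture viewer there is one more tool, called after "Request:" as name(argument=value, ...), one argument or row to a line, values as JSON. send_rows: Moves the arm, as the interface text tells. Its arguments: {"type":"object","properties":{"increments":{"type":"array"},"claw":{"type":"number"}},"required":["increments"]}

```bash
mkdir -p pics
cat > h.py <<'E'
import numpy as np, cv2
from plant import read_state, snapshot, finish_job
def ray(s,u,v):
    K=s["camera_matrix"];d0=np.array([(u-K[0][2])/K[0][0],(v-K[1][2])/K[1][1]]);d=d0.copy()
    for _ in range(20): d=d0/(1+s["k1"]*(d@d))
    V=np.array(s["view"]);R=V[:3,:3];o=-R.T@V[:3,3];return o,R.T@np.array([d[0],d[1],1.])
def plane(s,u,v,z):
    o,d=ray(s,u,v);return o+d*(z-o[2])/d[2]
def proj(s,p):
    V=np.array(s["view"]);K=s["camera_matrix"];c=V[:3,:3]@p+V[:3,3];d=c[:2]/c[2];d=d*(1+s["k1"]*(d@d))
    return np.array([K[0][0]*d[0]+K[0][2],K[1][1]*d[1]+K[1][2]])
def save(s,n): cv2.imwrite("pics/"+n,s["frame"][:,:,::-1])
E
python3 - <<'E'
from h import *
import pickle
for n in("scene","top"):
    s=snapshot(n);save(s,n+"0.png");pickle.dump(s,open(n+"0.pkl","wb"));o,_=ray(s,0,0);print(n,o,np.array(s["camera_matrix"])[0],s["k1"])
st=read_state();print({k:np.round(v,3) for k,v in st.items()})
E
```

```text
scene [ 0.87027711 -0.19713161  0.84385599] [389.50149803   0.         281.37904336] 0.035060328221885484
top [0.32369661 0.02587712 0.88132496] [412.56475229   0.         280.89285098] -0.08224987289232998
{'time_s': np.float64(0.1), 'q': array([ 0.926,  0.528,  1.434, -0.   ,  1.181, -0.179]), 'joint_velocities': array([-0.001, -0.002, -0.004, -0.001,  0.002,  0.002]), 'tau': array([  0.   , -44.099, -17.715,   0.064,   0.053,  -0.   ]), 'tcp_pos': array([0.28 , 0.558, 0.23 ]), 'orientation': array([ 0.163,  0.688, -0.164,  0.688]), 'ft_force': array([-0.255, -0.371,  0.248]), 'torque': array([ 0.044, -0.008, -0.033]), 'width': np.float64(0.087)}
```

View pics/scene0.png

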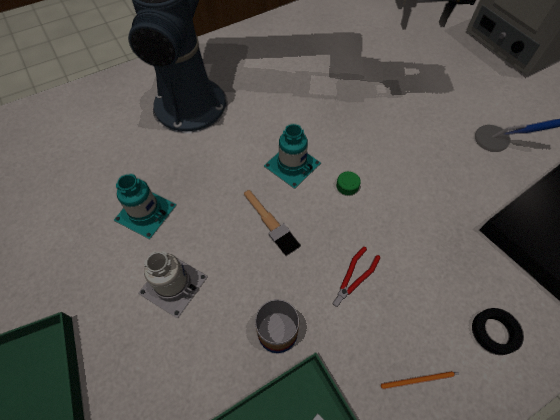

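View pics/top0.png

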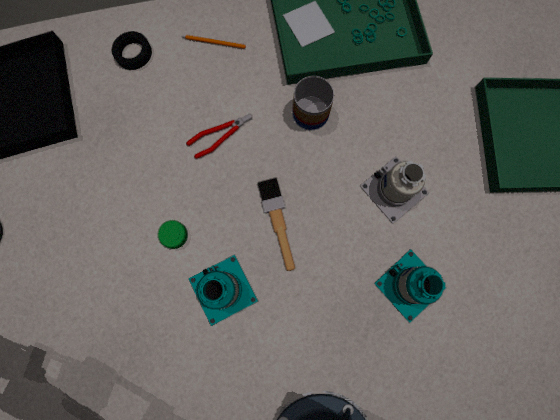

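The white jar's mouth is at about (413,173) in top and (157,262) in scene. The green cap is at (173,235) in top and (348,182) in scene.

```bash
cat >> h.py <<'E'
def tri(s1,p1,s2,p2):
    o1,d1=ray(s1,*p1);o2,d2=ray(s2,*p2);A=np.stack([d1,-d2],1);t=np.linalg.lstsq(A,o2-o1,rcond=None)[0]
    a,b=o1+d1*t[0],o2+d2*t[1];return (a+b)/2,np.linalg.norm(a-b)
E
python3 - <<'E'
from h import *
import pickle
S={n:pickle.load(open(n+"0.pkl","rb")) for n in("scene","top")}
c={}
for n,w in(("scene",(320,160,60,50)),("top",(150,210,50,50))):
    f=S[n]["frame"];h=cv2.cvtColor(f,cv2.COLOR_RGB2HSV);m=cv2.inRange(h,(45,120,40),(75,255,255))
    x,y,W,H=w;k=m[y:y+H,x:x+W];M=cv2.moments(k,True);c[n]=(M['m10']/M['m00']+x,M['m01']/M['m00']+y);print(n,c[n],M['m00'],plane(S[n],*c[n],.018))
print("cap",tri(S["scene"],c["scene"],S["top"],c["top"]))
a=cv2.resize(S["scene"]["frame"][235:325,125:225],None,fx=4,fy=4,interpolation=cv2.INTER_CUBIC)
b=cv2.resize(S["top"]["frame"][145:235,350:450],None,fx=4,fy=4,interpolation=cv2.INTER_CUBIC)
cv2.imwrite("pics/crop.png",np.hstack([a,b])[:,:,::-1])
E
```

```text
scene (348.367816091954, 180.95977011494253) 348.0 [0.47045759 0.23545617 0.018     ]
top (171.5993265993266, 233.83670033670035) 594.0 [0.47289546 0.23277127 0.018     ]
cap (array([0.47243485, 0.23238624, 0.02245126]), np.float64(0.0014377688680670044))
```

View pics/crop.png

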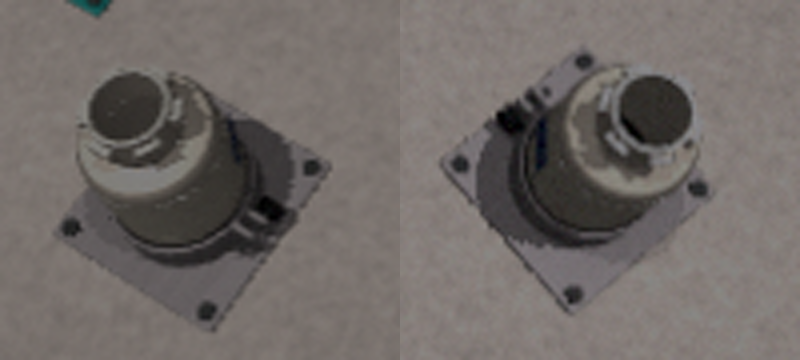

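Run:
```python
from h import *
import pickle
S={n:pickle.load(open(n+"0.pkl","rb")) for n in("scene","top")}
c={}
for n,(x,y),p in(("scene",(157,261),(172.5,284)),("top",(413.5,173),(394.5,189))):
    g=cv2.cvtColor(S[n]["frame"],cv2.COLOR_RGB2GRAY)[y-16:y+17,int(x)-16:int(x)+17]
    g=cv2.resize(g,None,fx=4,fy=4,interpolation=cv2.INTER_CUBIC)
    for t in(85,95,105):
        m=(g<t).astype(np.uint8);m=cv2.morphologyEx(m,cv2.MORPH_OPEN,np.ones((9,9)));N,L,st,ce=cv2.connectedComponentsWithStats(m);l=L[66,66]
        cs,_=cv2.findContours((L==l).astype(np.uint8),0,1);e=cv2.fitEllipse(cv2.convexHull(max(cs,key=len)))
        q=((e[0][0]+.5)/4-.5+int(x)-16,(e[0][1]+.5)/4-.5+y-16);print(n,t,l,np.round(q,2),np.round(e[1],1)/4,plane(S[n],*q,.136))
        if t==95:c[n]=q
    print("plate",plane(S[n],*p,.004))
print(tri(S["scene"],c["scene"],S["top"],c["top"]))
for n in S: print(n,plane(S[n],*((157,261) if n=="scene" else (413.3,172.6)),.136))
# cap top: circle centre at z=.029 vs projection of model silhouettes
for n in S:
    f=S[n]["frame"];h=cv2.cvtColor(f,cv2.COLOR_RGB2HSV);x,y=(320,160) if n=="scene" else (148,210)
    k=cv2.inRange(h,(45,120,20),(75,255,255))[y:y+50,x:x+60];ys,xs=np.nonzero(k);print(n,xs.min()+x,xs.max()+x,ys.min()+y,ys.max()+y)
    a=np.linspace(0,6.28,60);P=np.array([proj(S[n],np.array([.472+.029*np.cos(t),.233+.029*np.sin(t),z])) for t in a for z in(0,.029)]);print(P.min(0),P.max(0))
```

```text
scene 85 1 [156.   261.33] [15.95  19.325] [ 0.49087116 -0.25854506  0.136     ]
scene 95 1 [156.04 261.33] [16.325 19.775] [ 0.49090564 -0.25849244  0.136     ]
scene 105 1 [161.11 263.98] [25.975 30.4  ] [ 0.50114032 -0.25211413  0.136     ]
plate [ 0.49035895 -0.25843185  0.004     ]
top 85 2 [413.08 172.38] [17.525 18.75 ] [ 0.49038574 -0.25867454  0.136     ]
top 95 2 [413.08 172.41] [17.95  19.075] [ 0.49032817 -0.25867221  0.136     ]
top 105 2 [408.23 176.25] [23.9   30.475] [ 0.48455431 -0.24767334  0.136     ]
plate [ 0.48989116 -0.25895568  0.004     ]
(array([ 0.49050905, -0.25870956,  0.13542649]), np.float64(0.0003632279929755295))
scene [ 0.49121479 -0.25663825  0.136     ]
top [ 0.48988817 -0.25899593  0.136     ]
scene 337 359 172 194
[335.70669462 170.02152268] [360.12173259 195.17148634]
top 158 186 221 248
[156.49400756 219.90869431] [187.01382012 248.77376611]
```

Request:
send_rows(
  increments=[
    [[19.2, -32.5, -4], [0, 0, 0]],
    [[19.2, -32.5, -4], [0, 0, 0]],
    [[19.2, -32.5, -4], [0, 0, 0]],
    [[19.2, -32.5, -4], [0, 0, 0]],
    [[19.2, -32.5, -4], [0, 0, 0]],
    [[19.2, -32.5, -4], [0, 0, 0]],
    [[19.2, -32.5, -4], [0, 0, 0]],
    [[19.2, -32.5, -4], [0, 0, 0]],
  ],
  claw=1,
)

```text
time_s: 0.77
tcp_pos: [0.4496, 0.2712, 0.195]
orientation: [0.163, 0.688, -0.163, 0.688]
ft_force: [-0.1, -0.2, 0.2]
width: 0.0868
```

Request:
send_rows(
  increments=[
    [[0, 0, 0], [0, 0, 0]],
    [[0, 0, 0], [0, 0, 0]],
    [[0, 0, 0], [0, 0, 0]],
  ],
)

```text
time_s: 1.02
tcp_pos: [0.4489, 0.273, 0.1952]
orientation: [0.164, 0.688, -0.164, 0.687]
ft_force: [-0.2, 0.2, -0.1]
width: 0.087
```

Run:
```python
from h import *
from scipy.spatial.transform import Rotation as R
s=read_state();print({k:np.round(v,4) for k,v in s.items()});print(R.from_quat(s["orientation"]).as_matrix().round(3))
a=snapshot("top");b=snapshot("scene");cv2.imwrite("pics/a.png",np.hstack([cv2.resize(a["frame"][180:300,110:240],None,fx=3,fy=3),cv2.resize(b["frame"][100:220,290:420],None,fx=3,fy=3)])[:,:,::-1])
```

```text
{'time_s': np.float64(1.0167), 'q': array([ 3.3310e-01,  4.4280e-01,  1.7184e+00,  7.0000e-04,  9.8140e-01,
       -7.7110e-01]), 'joint_velocities': array([ 0.0392, -0.0061, -0.0011, -0.002 , -0.0016, -0.0014]), 'tau': array([-1.10860e+00, -3.66406e+01, -1.45975e+01, -3.35000e-02,
        5.69000e-02, -2.30000e-03]), 'tcp_pos': array([0.4489, 0.273 , 0.1952]), 'orientation': array([ 0.1636,  0.6884, -0.1636,  0.6875]), 'ft_force': array([-0.2083,  0.178 , -0.1488]), 'torque': array([0.014 , 0.0244, 0.0428]), 'width': np.float64(0.087)}
[[-0.001  0.45   0.893]
 [ 0.     0.893 -0.45 ]
 [-1.    -0.    -0.001]]
```

View pics/a.png

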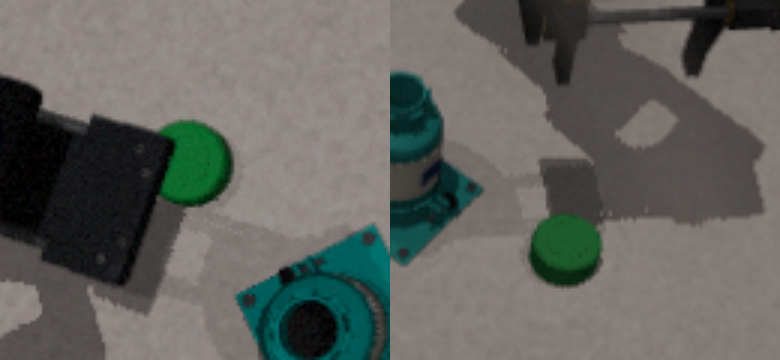

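Request:
send_rows(
  increments=[
    [[2.3, -4.0, 0], [0, 0, 0.1]],
    [[2.3, -4.0, -4], [0, 0, 0.2]],
    [[2.3, -4.0, -8], [0, 0, 0.26]],
    [[2.3, -4.0, -11.5], [0, 0, 0.26]],
    [[2.3, -4.0, -11.5], [0, 0, 0.26]],
    [[2.3, -4.0, -11.5], [0, 0, 0.26]],
    [[2.3, -4.0, -11.5], [0, 0, 0.26]],
  ],
)

```text
time_s: 1.7
tcp_pos: [0.4728, 0.2344, 0.0818]
orientation: [0.072, 0.703, -0.072, 0.704]
ft_force: [0.6, -0.2, 0.5]
width: 0.0873
```

Run:
```python
from h import *
s=read_state();print({k:np.round(v,4) for k,v in s.items()})
a=snapshot("top");b=snapshot("scene");cv2.imwrite("pics/b.png",np.hstack([cv2.resize(a["frame"][180:300,110:240],None,fx=3,fy=3),cv2.resize(b["frame"][100:220,290:420],None,fx=3,fy=3)])[:,:,::-1])
```

```text
{'time_s': np.float64(1.7), 'q': array([ 2.4820e-01,  6.2760e-01,  1.8008e+00,  1.0000e-04,  7.1090e-01,
       -1.1187e+00]), 'joint_velocities': array([-0.0066, -0.0376, -0.0132, -0.0026, -0.007 ,  0.0003]), 'tau': array([-5.72000e-02, -3.83391e+01, -8.69510e+00, -2.10000e-03,
        1.50500e-01,  1.40000e-03]), 'tcp_pos': array([0.4728, 0.2344, 0.0818]), 'orientation': array([ 0.0722,  0.7027, -0.0717,  0.7042]), 'ft_force': array([ 0.6133, -0.2134,  0.4606]), 'torque': array([-0.0277, -0.0164,  0.0115]), 'width': np.float64(0.0873)}
```

View pics/b.png

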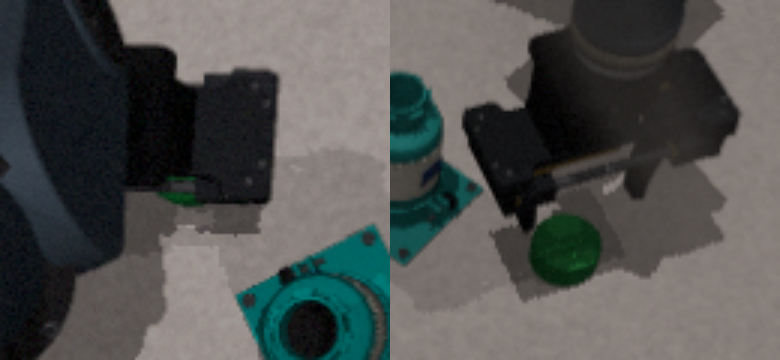

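The cap lies between the open fingers in both views. I'll go down and close.

Request:
send_rows(
  increments=[
    [[-0.1, -0.1, -3], [0, 0, 0]],
    [[-0.1, -0.1, -5.5], [0, 0, 0]],
    [[-0.1, -0.1, -6.7], [0, 0, 0]],
    [[-0.1, -0.1, -7.0], [0, 0, 0]],
    [[-0.1, -0.1, -7.0], [0, 0, 0]],
  ],
)

```text
time_s: 2.22
tcp_pos: [0.4721, 0.2324, 0.0115]
orientation: [0.073, 0.703, -0.072, 0.704]
ft_force: [-0.3, 0.1, 0.1]
width: 0.0871
```

Request:
send_rows(
  increments=[
    [[0, 0, 0], [0, 0, 0]],
    [[0, 0, 0], [0, 0, 0]],
    [[0, 0, 0], [0, 0, 0]],
    [[0, 0, 0], [0, 0, 0]],
    [[0, 0, 0], [0, 0, 0]],
    [[0, 0, 0], [0, 0, 0]],
    [[0, 0, 0], [0, 0, 0]],
    [[0, 0, 0], [0, 0, 0]],
  ],
  claw=-1,
)

```text
time_s: 2.88
tcp_pos: [0.4715, 0.2321, 0.0107]
orientation: [0.073, 0.703, -0.073, 0.704]
ft_force: [0.8, 0.6, 4.3]
width: 0.0577
```

Request:
send_rows(
  increments=[
    [[0, 0, 0], [0, 0, 0]],
    [[0, 0, 0], [0, 0, 0]],
    [[0, 0, 0.1], [0, 0, 0]],
    [[0, 0, 0.1], [0, 0, -0.12]],
    [[0, 0, 0.1], [0, 0, -0.24]],
    [[0, 0, 0.1], [0, 0, -0.36]],
    [[0, 0, 0.1], [0, 0, -0.48]],
    [[0, 0, 0.1], [0, 0, -0.6]],
  ],
  claw=1,
)

```text
time_s: 3.55
tcp_pos: [0.4711, 0.2319, 0.0112]
orientation: [0.279, 0.65, -0.279, 0.65]
ft_force: [1.1, -0.6, 0.6]
width: 0.0866
```

Request:
send_rows(
  increments=[
    [[0, 0, 0], [0, 0, -0.12]],
    [[0, 0, 0], [0, 0, -0.24]],
    [[0, 0, 0], [0, 0, -0.36]],
    [[0, 0, 0], [0, 0, -0.48]],
    [[0, 0, 0], [0, 0, -0.6]],
    [[0, 0, 0], [0, 0, -0.72]],
    [[0, 0, 0], [0, 0, -0.84]],
    [[0, 0, 0], [0, 0, -0.96]],
  ],
)

```text
time_s: 4.22
tcp_pos: [0.4711, 0.2319, 0.0113]
orientation: [-0.547, -0.447, 0.548, -0.447]
ft_force: [0.5, 0.2, -0.0]
width: 0.087
```

Request:
send_rows(
  increments=[
    [[0, 0, 0], [0, 0, 0]],
    [[0, 0, 0], [0, 0, 0]],
    [[0, 0, 0], [0, 0, 0]],
    [[0, 0, 0], [0, 0, 0]],
    [[0, 0, 0], [0, 0, 0]],
    [[0, 0, 0], [0, 0, 0]],
    [[0, 0, 0], [0, 0, 0]],
    [[0, 0, 0], [0, 0, 0]],
  ],
  claw=-1,
)

```text
time_s: 4.88
tcp_pos: [0.4714, 0.232, 0.0114]
orientation: [0.546, 0.449, -0.546, 0.449]
ft_force: [1.3, -0.1, 0.3]
width: 0.0576
```

Run:
```python
from h import *
s=read_state();print({k:np.round(v,4) for k,v in s.items()})
```

```text
{'time_s': np.float64(4.8833), 'q': array([ 0.2445,  0.7565,  1.8289, -0.    ,  0.5559,  0.4392]), 'joint_velocities': array([-0.0002, -0.001 , -0.0006, -0.001 ,  0.0008,  0.0017]), 'tau': array([ 8.40000e-02, -4.18788e+01, -5.81710e+00,  5.63000e-02,
        1.28800e-01, -1.50000e-03]), 'tcp_pos': array([0.4714, 0.232 , 0.0114]), 'orientation': array([ 0.5463,  0.449 , -0.5461,  0.4491]), 'ft_force': array([ 1.3337, -0.1487,  0.3419]), 'torque': array([-0.0614,  0.0243, -0.0324]), 'width': np.float64(0.0576)}
```

Request:
send_rows(
  increments=[
    [[0, 0, 4], [0, 0, 0]],
    [[0, 0, 8], [0, 0, 0]],
    [[0, 0, 12], [0, 0, 0]],
    [[0, 0, 16], [0, 0, 0]],
    [[0, 0, 18], [0, 0, 0]],
    [[0, 0, 18], [0, 0, 0]],
    [[0, 0, 18], [0, 0, 0]],
  ],
)

```text
time_s: 5.47
tcp_pos: [0.4714, 0.2321, 0.1924]
orientation: [0.547, 0.449, -0.545, 0.449]
ft_force: [0.3, -1.1, -1.6]
width: 0.0579
```

Request:
send_rows(
  increments=[
    [[0.1, -3, 0], [0, 0, 0]],
    [[0.2, -6, 0], [0, 0, 0]],
    [[0.4, -9.5, 0], [0, 0, 0]],
    [[0.5, -13, 0], [0, 0, 0]],
    [[0.6, -16.5, 0], [0, 0, 0]],
    [[0.7, -20, 0], [0, 0, 0]],
    [[0.8, -23, 0], [0, 0, 0]],
    [[1, -25, 0], [0, 0, 0]],
  ],
)

```text
time_s: 6.13
tcp_pos: [0.4794, -0.0202, 0.1891]
orientation: [-0.545, -0.45, 0.548, -0.447]
ft_force: [0.6, 0.3, -0.5]
width: 0.0579
```

Request:
send_rows(
  increments=[
    [[0.1, -3, 0], [0, 0, 0]],
    [[0.2, -6, 0], [0, 0, 0]],
    [[0.3, -9.5, 0], [0, 0, 0]],
    [[0.4, -13, 0], [0, 0, 0]],
    [[0.6, -16.5, 0], [0, 0, 0]],
    [[0.7, -20, 0], [0, 0, 0]],
    [[0.8, -22, 0], [0, 0, 0]],
    [[0.9, -24, 0], [0, 0, 0]],
  ],
)

```text
time_s: 6.8
tcp_pos: [0.4886, -0.259, 0.1886]
orientation: [-0.546, -0.45, 0.547, -0.447]
ft_force: [0.2, 0.9, -0.8]
width: 0.0578
```

Request:
send_rows(
  increments=[
    [[0, 0, 0], [0, 0, 0]],
    [[0, 0, 0], [0, 0, 0]],
    [[0, 0, 0], [0, 0, 0]],
    [[0, 0, 0], [0, 0, 0]],
  ],
)

```text
time_s: 7.13
tcp_pos: [0.4894, -0.2561, 0.1903]
orientation: [-0.546, -0.45, 0.546, -0.448]
ft_force: [-0.3, 0.2, -1.0]
width: 0.0577
```

Run:
```python
from h import *
s=read_state();print({k:np.round(v,4) for k,v in s.items()})
```

```text
{'time_s': np.float64(7.1333), 'q': array([-6.8460e-01,  4.8370e-01,  1.6556e+00,  3.0000e-04,  1.0059e+00,
       -4.9090e-01]), 'joint_velocities': array([ 0.0062, -0.0125, -0.0085, -0.0005, -0.0024, -0.0025]), 'tau': array([-4.18100e-01, -3.92700e+01, -1.51522e+01,  2.63000e-02,
        6.80000e-02,  1.40000e-03]), 'tcp_pos': array([ 0.4894, -0.2561,  0.1903]), 'orientation': array([-0.5459, -0.4505,  0.5462, -0.448 ]), 'ft_force': array([-0.2567,  0.2226, -1.0482]), 'torque': array([-0.1018,  0.0961, -0.0124]), 'width': np.float64(0.0577)}
```

Request:
send_rows(
  increments=[
    [[0.1, -0.25, -2], [0, 0, 0]],
    [[0.1, -0.25, -3.7], [0, 0, 0]],
    [[0.1, -0.25, -3.7], [0, 0, 0]],
    [[0.1, -0.25, -3.7], [0, 0, 0]],
    [[0.1, -0.25, -3.7], [0, 0, 0]],
  ],
)

```text
time_s: 7.55
tcp_pos: [0.4916, -0.2599, 0.155]
orientation: [0.546, 0.449, -0.546, 0.449]
ft_force: [-0.0, -0.0, -0.7]
width: 0.0578
```

Run:
```python
from h import *
s=read_state();print({k:np.round(v,4) for k,v in s.items()})
a=snapshot("top");b=snapshot("scene");cv2.imwrite("pics/c.png",np.hstack([cv2.resize(a["frame"][110:230,340:470],None,fx=3,fy=3),cv2.resize(b["frame"][210:330,95:225],None,fx=3,fy=3)])[:,:,::-1])
```

```text
{'time_s': np.float64(7.55), 'q': array([-6.8730e-01,  5.3700e-01,  1.6802e+00,  1.0000e-04,  9.2400e-01,
       -4.9340e-01]), 'joint_velocities': array([-0.0044, -0.0125, -0.0154, -0.0007, -0.003 ,  0.0008]), 'tau': array([ 2.59000e-02, -3.99598e+01, -1.32673e+01,  3.93000e-02,
        1.11000e-01, -1.00000e-04]), 'tcp_pos': array([ 0.4916, -0.2599,  0.155 ]), 'orientation': array([ 0.5461,  0.4491, -0.546 ,  0.4494]), 'ft_force': array([-0.0385, -0.0496, -0.695 ]), 'torque': array([-0.0684,  0.0626,  0.0282]), 'width': np.float64(0.0578)}
```

View pics/c.png

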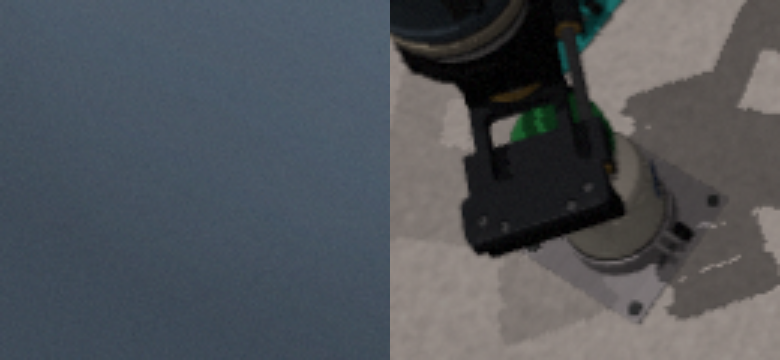

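Request:
send_rows(
  increments=[
    [[-0.05, 0.1, -0.5], [0, 0, 0]],
    [[-0.05, 0.1, -0.9], [0, 0, 0]],
    [[-0.05, 0.1, -0.9], [0, 0, 0]],
    [[-0.05, 0.1, -0.9], [0, 0, 0]],
    [[-0.05, 0.1, -0.9], [0, 0, 0]],
    [[-0.05, 0.1, -0.9], [0, 0, 0]],
  ],
)

```text
time_s: 8.15
tcp_pos: [0.4908, -0.2596, 0.1455]
orientation: [0.546, 0.449, -0.546, 0.449]
ft_force: [-0.6, -1.0, -0.4]
width: 0.0577
```

Request:
send_rows(
  increments=[
    [[0, 0, 0], [0, 0, 0]],
    [[0, 0, 0], [0, 0, 0]],
    [[0, 0, 0], [0, 0, 0]],
    [[0, 0, 0], [0, 0, 0]],
  ],
)

```text
time_s: 8.48
tcp_pos: [0.4908, -0.2595, 0.1455]
orientation: [-0.546, -0.449, 0.546, -0.449]
ft_force: [-0.1, -0.2, -1.6]
width: 0.0573
```

Request:
send_rows(
  increments=[
    [[0, 0.08, 0], [0, 0, 0]],
    [[0, 0.08, -0.2], [0, 0, 0]],
    [[0, 0.08, -0.4], [0, 0, 0]],
    [[0, 0.08, -0.6], [0, 0, 0]],
    [[0, 0.08, -0.6], [0, 0, 0]],
    [[0, 0.08, -0.6], [0, 0, 0]],
  ],
)

```text
time_s: 8.98
tcp_pos: [0.4906, -0.2586, 0.1392]
orientation: [-0.546, -0.449, 0.546, -0.449]
ft_force: [-0.2, -0.3, -0.9]
width: 0.0575
```

Request:
send_rows(
  increments=[
    [[0, 0, -0.05], [0, 0, 0]],
    [[0, 0, -0.1], [0, 0, 0]],
    [[0, 0, -0.1], [0, 0, 0]],
    [[0, 0, -0.1], [0, 0, 0]],
  ],
)

```text
time_s: 9.32
tcp_pos: [0.4908, -0.2588, 0.1387]
orientation: [0.546, 0.449, -0.546, 0.449]
ft_force: [-0.3, 0.4, 0.6]
width: 0.0575
```

Request:
send_rows(
  increments=[
    [[0, 0, -0.05], [0, 0, 0]],
    [[0, 0, -0.1], [0, 0, 0]],
    [[0, 0, -0.1], [0, 0, 0]],
    [[0, 0, -0.1], [0, 0, 0]],
  ],
)

```text
time_s: 9.65
tcp_pos: [0.4909, -0.2588, 0.1385]
orientation: [0.546, 0.449, -0.546, 0.449]
ft_force: [-2.0, 0.1, 6.0]
width: 0.0574
```

Request:
send_rows(
  increments=[
    [[0, 0, 0], [0, 0, -0.035]],
    [[0, 0, 0], [0, 0, -0.07]],
    [[0, 0, 0], [0, 0, -0.105]],
    [[0, 0, 0], [0, 0, -0.14]],
    [[0, 0, 0], [0, 0, -0.14]],
  ],
)

```text
time_s: 10.07
tcp_pos: [0.4915, -0.2594, 0.1385]
orientation: [0.577, 0.409, -0.576, 0.41]
ft_force: [-0.1, 0.1, 6.0]
width: 0.0576
```

Request:
send_rows(
  increments=[
    [[0, 0, 0], [0, 0, -0.035]],
    [[0, 0, 0], [0, 0, -0.07]],
    [[0, 0, 0], [0, 0, -0.105]],
    [[0, 0, 0], [0, 0, -0.14]],
    [[0, 0, 0], [0, 0, -0.14]],
  ],
)

```text
time_s: 10.48
tcp_pos: [0.4915, -0.2595, 0.1385]
orientation: [0.604, 0.367, -0.604, 0.369]
ft_force: [-0.6, 0.0, 5.3]
width: 0.0576
```

```bash
cat > st.py <<'E'
from h import *
from scipy.spatial.transform import Rotation as R
s=read_state();y=R.from_quat(s["orientation"]).as_matrix()[:,1]
print(s["time_s"],np.round(s["tcp_pos"],4),"F",np.round(s["ft_force"],1),"T",np.round(s["torque"],2),"yaw",np.degrees(np.arctan2(y[1],y[0])).round(1),"q6",s["q"][5],s["width"])
E
python3 st.py
```

```text
10.4833 [ 0.4915 -0.2595  0.1385] F [-0.6  0.   5.3] T [-0.07  0.25  0.05] yaw -27.3 q6 -0.21046739550818372 0.05756550060961074
```

Request:
send_rows(
  increments=[
    [[0, 0, 0], [0, 0, -0.035]],
    [[0, 0, 0], [0, 0, -0.07]],
    [[0, 0, 0], [0, 0, -0.105]],
    [[0, 0, 0], [0, 0, -0.14]],
    [[0, 0, 0], [0, 0, -0.14]],
  ],
)

```text
time_s: 10.9
tcp_pos: [0.4916, -0.2594, 0.1381]
orientation: [0.628, 0.324, -0.628, 0.326]
ft_force: [0.3, -0.9, 2.9]
width: 0.0578
```

Request:
send_rows(
  increments=[
    [[0, 0, 0], [0, 0, -0.035]],
    [[0, 0, 0], [0, 0, -0.07]],
    [[0, 0, 0], [0, 0, -0.105]],
    [[0, 0, 0], [0, 0, -0.105]],
  ],
)

```text
time_s: 11.23
tcp_pos: [0.4905, -0.2584, 0.137]
orientation: [-0.644, -0.292, 0.644, -0.292]
ft_force: [0.2, -0.4, -1.1]
width: 0.058
```

```bash
python3 st.py
```

```text
11.2333 [ 0.4905 -0.2584  0.137 ] F [ 0.2 -0.4 -1.1] T [-0.11  0.15  0.03] yaw -41.2 q6 0.03323102658095932 0.05800723164361774
```

Request:
send_rows(
  increments=[
    [[0, 0, -0.15], [0, 0, 0]],
    [[0, 0, -0.3], [0, 0, 0]],
    [[0, 0, -0.3], [0, 0, 0]],
  ],
)

```text
time_s: 11.48
tcp_pos: [0.4906, -0.2586, 0.134]
orientation: [-0.644, -0.292, 0.644, -0.292]
ft_force: [-0.3, 0.2, -0.7]
width: 0.0575
```

Request:
send_rows(
  increments=[
    [[0, 0, -0.15], [0, 0, 0]],
    [[0, 0, -0.3], [0, 0, 0]],
    [[0, 0, -0.45], [0, 0, 0]],
    [[0, 0, -0.6], [0, 0, 0]],
    [[0, 0, -0.6], [0, 0, 0]],
  ],
)

```text
time_s: 11.9
tcp_pos: [0.4908, -0.2587, 0.1289]
orientation: [-0.644, -0.292, 0.644, -0.292]
ft_force: [-0.9, 1.6, 7.2]
width: 0.0577
```

```bash
python3 st.py
```

```text
11.9 [ 0.4908 -0.2587  0.1289] F [-0.9  1.6  7.2] T [0.12 0.43 0.  ] yaw -41.2 q6 0.033310046921454124 0.05766120310243877
```

Request:
send_rows(
  increments=[
    [[0, 0, -0.15], [0, 0, 0]],
    [[0, 0, -0.3], [0, 0, 0]],
    [[0, 0, -0.3], [0, 0, 0]],
    [[0, 0, -0.3], [0, 0, 0]],
  ],
)

```text
time_s: 12.23
tcp_pos: [0.4908, -0.2587, 0.1267]
orientation: [0.644, 0.292, -0.644, 0.292]
ft_force: [-3.0, 1.4, 9.9]
width: 0.0578
```

```bash
python3 st.py
```

```text
12.2333 [ 0.4908 -0.2587  0.1267] F [-3.   1.4  9.9] T [0.22 0.56 0.03] yaw -41.2 q6 0.033291779973864476 0.057830253939614135
```

Request:
send_rows(
  increments=[
    [[0, 0, -0.05], [0, 0, -0.03]],
    [[0, 0, -0.05], [0, 0, -0.06]],
    [[0, 0, -0.05], [0, 0, -0.09]],
    [[0, 0, -0.05], [0, 0, -0.12]],
    [[0, 0, -0.05], [0, 0, -0.15]],
    [[0, 0, -0.05], [0, 0, -0.15]],
  ],
)

```text
time_s: 12.73
tcp_pos: [0.4915, -0.2593, 0.1266]
orientation: [0.665, 0.242, -0.664, 0.243]
ft_force: [-1.2, 0.1, 10.5]
width: 0.0577
```

```bash
python3 st.py
```

```text
12.7333 [ 0.4915 -0.2593  0.1266] F [-1.2  0.1 10.5] T [0.2  0.45 0.07] yaw -49.9 q6 0.18421949697040543 0.05774189527184263
```

Request:
send_rows(
  increments=[
    [[0, 0, 0], [0, 0, -0.03]],
    [[0, 0, 0], [0, 0, -0.06]],
    [[0, 0, 0], [0, 0, -0.09]],
    [[0, 0, 0], [0, 0, -0.1]],
    [[0, 0, 0], [0, 0, -0.1]],
  ],
)

```text
time_s: 13.15
tcp_pos: [0.4918, -0.2596, 0.1267]
orientation: [0.676, 0.208, -0.675, 0.21]
ft_force: [-1.9, 0.4, 10.7]
width: 0.0577
```

```bash
python3 st.py
```

```text
13.15 [ 0.4918 -0.2596  0.1267] F [-1.9  0.4 10.7] T [0.13 0.47 0.02] yaw -55.6 q6 0.28353175066418157 0.05766537019516945
```

Request:
send_rows(
  increments=[
    [[0, 0, 0], [0, 0, -0.025]],
    [[0, 0, 0], [0, 0, -0.05]],
    [[0, 0, 0], [0, 0, -0.05]],
  ],
)

```text
time_s: 13.4
tcp_pos: [0.4919, -0.2597, 0.1267]
orientation: [0.681, 0.191, -0.68, 0.193]
ft_force: [-0.9, 1.6, 10.4]
width: 0.058
```

```bash
python3 st.py
```

```text
13.4 [ 0.4919 -0.2597  0.1267] F [-0.9  1.6 10.4] T [0.08 0.42 0.08] yaw -58.5 q6 0.3340034635341334 0.05799511490451892
```

Request:
send_rows(
  increments=[
    [[0, 0, 0], [0, 0, -0.025]],
    [[0, 0, 0], [0, 0, -0.05]],
    [[0, 0, 0], [0, 0, -0.05]],
  ],
)

```text
time_s: 13.65
tcp_pos: [0.4919, -0.2598, 0.1267]
orientation: [0.686, 0.174, -0.684, 0.176]
ft_force: [-1.0, -0.4, 10.7]
width: 0.0574
```

```bash
python3 st.py
```

```text
13.65 [ 0.4919 -0.2598  0.1267] F [-1.  -0.4 10.7] T [0.02 0.42 0.12] yaw -61.3 q6 0.38406391753421115 0.05743688608762222
```

Request:
send_rows(
  increments=[
    [[0, 0, 0], [0, 0, -0.025]],
    [[0, 0, 0], [0, 0, -0.05]],
    [[0, 0, 0], [0, 0, -0.05]],
  ],
)

```text
time_s: 13.9
tcp_pos: [0.492, -0.2599, 0.1267]
orientation: [0.69, 0.157, -0.688, 0.159]
ft_force: [-1.2, 0.1, 11.7]
width: 0.0577
```

```bash
python3 st.py
```

```text
13.9 [ 0.492  -0.2599  0.1267] F [-1.2  0.1 11.7] T [0.05 0.36 0.06] yaw -64.2 q6 0.43403076464898044 0.05771993078982118
```

Request:
send_rows(
  increments=[
    [[0, 0, 0], [0, 0, -0.025]],
    [[0, 0, 0], [0, 0, -0.05]],
    [[0, 0, 0], [0, 0, -0.05]],
  ],
)

```text
time_s: 14.15
tcp_pos: [0.4921, -0.2599, 0.1268]
orientation: [0.694, 0.139, -0.692, 0.142]
ft_force: [-0.2, 1.0, 10.1]
width: 0.0579
```

```bash
python3 st.py
```

```text
14.15 [ 0.4921 -0.2599  0.1268] F [-0.2  1.  10.1] T [ 0.05  0.41 -0.02] yaw -67.1 q6 0.48403747418399296 0.05793303175161762
```

Request:
send_rows(
  increments=[
    [[0, 0, 0], [0, 0, -0.025]],
    [[0, 0, 0], [0, 0, -0.05]],
    [[0, 0, 0], [0, 0, -0.05]],
  ],
)

```text
time_s: 14.4
tcp_pos: [0.4921, -0.2599, 0.1268]
orientation: [0.697, 0.122, -0.695, 0.125]
ft_force: [-0.7, -0.3, 9.8]
width: 0.0576
```

```bash
python3 st.py
```

```text
14.4 [ 0.4921 -0.2599  0.1268] F [-0.7 -0.3  9.8] T [0.05 0.27 0.03] yaw -69.9 q6 0.53402689088416 0.057604670614646886
```

Request:
send_rows(
  increments=[
    [[0, 0, 0], [0, 0, -0.025]],
    [[0, 0, 0], [0, 0, -0.05]],
    [[0, 0, 0], [0, 0, -0.05]],
  ],
)

```text
time_s: 14.65
tcp_pos: [0.4921, -0.26, 0.1268]
orientation: [0.7, 0.105, -0.698, 0.107]
ft_force: [-0.6, -0.3, 11.3]
width: 0.0577
```

```bash
python3 st.py
```

```text
14.65 [ 0.4921 -0.26    0.1268] F [-0.6 -0.3 11.3] T [0.04 0.27 0.03] yaw -72.8 q6 0.5839599178218327 0.05770038134756917
```

Request:
send_rows(
  increments=[
    [[0, 0, 0], [0, 0, -0.025]],
    [[0, 0, 0], [0, 0, -0.05]],
    [[0, 0, 0], [0, 0, -0.05]],
  ],
)

```text
time_s: 14.9
tcp_pos: [0.4921, -0.26, 0.1268]
orientation: [0.703, 0.087, -0.7, 0.09]
ft_force: [0.1, -0.2, 10.2]
width: 0.0576
```

```bash
python3 st.py
```

```text
14.9 [ 0.4921 -0.26    0.1268] F [ 0.1 -0.2 10.2] T [0.04 0.32 0.06] yaw -75.7 q6 0.6339641196026258 0.057614175808382226
```

Request:
send_rows(
  increments=[
    [[0, 0, 0], [0, 0, -0.025]],
    [[0, 0, 0], [0, 0, -0.05]],
    [[0, 0, 0], [0, 0, -0.05]],
  ],
)

```text
time_s: 15.15
tcp_pos: [0.4917, -0.2596, 0.1267]
orientation: [0.704, 0.07, -0.703, 0.072]
ft_force: [-1.9, 0.1, 10.9]
width: 0.0575
```

```bash
python3 st.py
```

```text
15.15 [ 0.4917 -0.2596  0.1267] F [-1.9  0.1 10.9] T [0.17 0.39 0.24] yaw -78.5 q6 0.6834278254507052 0.057532908089086975
```

Request:
send_rows(
  increments=[
    [[0, 0, 0], [0, 0, -0.012]],
    [[0, 0, 0], [0, 0, -0.024]],
    [[0, 0, 0], [0, 0, -0.024]],
  ],
)

```text
time_s: 15.4
tcp_pos: [0.4916, -0.2595, 0.1267]
orientation: [0.705, 0.062, -0.704, 0.064]
ft_force: [-1.2, 0.7, 11.5]
width: 0.0579
```

```bash
python3 st.py
```

```text
15.4 [ 0.4916 -0.2595  0.1267] F [-1.2  0.7 11.5] T [0.24 0.4  0.42] yaw -79.8 q6 0.7064214296618011 0.05787600413442892
```

Request:
send_rows(
  increments=[
    [[0, 0, 0], [0, 0, -0.012]],
    [[0, 0, 0], [0, 0, -0.012]],
  ],
)

```text
time_s: 15.57
tcp_pos: [0.4916, -0.2595, 0.1267]
orientation: [0.705, 0.058, -0.704, 0.06]
ft_force: [-1.3, 1.1, 9.7]
width: 0.0579
```

```bash
python3 st.py
```

```text
15.5667 [ 0.4916 -0.2595  0.1267] F [-1.3  1.1  9.7] T [0.24 0.44 0.49] yaw -80.4 q6 0.7180369246288193 0.05793871439521627
```

Request:
send_rows(
  increments=[
    [[0, 0, 0], [0, 0, 0]],
    [[0, 0, 0], [0, 0, 0]],
    [[0, 0, 0], [0, 0, 0]],
    [[0, 0, 0], [0, 0, 0]],
    [[0, 0, 0], [0, 0, 0]],
    [[0, 0, 0], [0, 0, 0]],
  ],
  claw=1,
)

```text
time_s: 16.07
tcp_pos: [0.4906, -0.2586, 0.1245]
orientation: [-0.705, -0.058, 0.705, -0.058]
ft_force: [0.1, 0.6, 0.1]
width: 0.0848
```

```bash
python3 st.py
```

```text
16.0667 [ 0.4906 -0.2586  0.1245] F [0.1 0.6 0.1] T [-0.05  0.17  0.01] yaw -80.6 q6 0.7195171660326951 0.0847529216182049
```

Released. Before leaving I'll do a gentle tug test at the locked height.

Request:
send_rows(
  increments=[
    [[0, 0, 0.4], [0, 0, 0]],
    [[0, 0, 0.6], [0, 0, 0]],
    [[0, 0, 0.6], [0, 0, 0]],
    [[0, 0, 0.6], [0, 0, 0]],
  ],
)

```text
time_s: 16.4
tcp_pos: [0.491, -0.2588, 0.1312]
orientation: [0.705, 0.058, -0.705, 0.058]
ft_force: [-0.0, -0.1, 0.1]
width: 0.087
```

Request:
send_rows(
  increments=[
    [[0, 0, 0], [0, 0, 0]],
    [[0, 0, 0], [0, 0, 0]],
    [[0, 0, 0], [0, 0, 0]],
    [[0, 0, 0], [0, 0, 0]],
    [[0, 0, 0], [0, 0, 0]],
    [[0, 0, 0], [0, 0, 0]],
    [[0, 0, 0.1], [0, 0, 0]],
    [[0, 0, 0.1], [0, 0, 0]],
  ],
  claw=-1,
)

```text
time_s: 17.07
tcp_pos: [0.4909, -0.2593, 0.131]
orientation: [0.705, 0.058, -0.705, 0.058]
ft_force: [2.7, -2.8, -9.2]
width: 0.0579
```

```bash
python3 st.py
```

```text
17.0667 [ 0.4909 -0.2593  0.131 ] F [ 2.7 -2.8 -9.2] T [-0.62 -0.14  0.01] yaw -80.6 q6 0.7194737590376882 0.05791654741512489
```

The cap holds against a 9 N upward pull, so it is locked. I'll release it and retreat.

Request:
send_rows(
  increments=[
    [[0, 0, -0.1], [0, 0, 0]],
    [[0, 0, -0.1], [0, 0, 0]],
    [[0, 0, -0.1], [0, 0, 0]],
    [[0, 0, -0.1], [0, 0, 0]],
    [[0, 0, -0.1], [0, 0, 0]],
    [[0, 0, -0.1], [0, 0, 0]],
  ],
  claw=1,
)

```text
time_s: 17.57
tcp_pos: [0.4908, -0.2585, 0.1312]
orientation: [0.705, 0.058, -0.705, 0.058]
ft_force: [-0.3, -1.1, -0.1]
width: 0.085
```

Request:
send_rows(
  increments=[
    [[0, 0, 1], [0, 0, 0]],
    [[0, 0, 3], [0, 0, 0]],
    [[0, 0, 6], [0, 0, 0]],
    [[0, 0, 9], [0, 0, 0]],
    [[0, 0, 12], [0, 0, 0]],
    [[0, 0, 12], [0, 0, 0]],
    [[0, 0, 12], [0, 0, 0]],
  ],
)

```text
time_s: 18.15
tcp_pos: [0.4918, -0.2594, 0.2537]
orientation: [0.706, 0.057, -0.703, 0.06]
ft_force: [0.0, -0.2, -0.3]
width: 0.0871
```

Request:
send_rows(
  increments=[
    [[0, 3, 0], [0, 0, 0]],
    [[0, 6, 0], [0, 0, 0]],
    [[0, 9.5, 0], [0, 0, 0]],
    [[0, 13, 0], [0, 0, 0]],
    [[0, 16.5, 0], [0, 0, 0]],
    [[0, 20, 0], [0, 0, 0]],
    [[0, 22, 0], [0, 0, 0]],
    [[0, 22, 0], [0, 0, 0]],
  ],
)

```text
time_s: 18.82
tcp_pos: [0.4885, -0.0345, 0.2496]
orientation: [-0.703, -0.061, 0.706, -0.059]
ft_force: [0.2, 1.2, 0.3]
width: 0.0873
```

Run:
```python
from h import *
S={};c={}
for n,w in(("top",(385,140,60,60)),("scene",(125,225,70,80))):
    s=S[n]=snapshot(n);save(s,n+"_end.png");x,y,W,H=w
    k=cv2.inRange(cv2.cvtColor(s["frame"],cv2.COLOR_RGB2HSV),(45,120,20),(75,255,255))[y:y+H,x:x+W];ys,xs=np.nonzero(k);print(n,len(xs))
    if len(xs):
        c[n]=((xs.min()+xs.max())/2+x,(ys.min()+ys.max())/2+y)
        a=np.linspace(0,6.28,60);P=np.array([proj(s,np.array([.4905+.029*np.cos(t),-.2587+.029*np.sin(t),z])) for t in a for z in(.119,.148)]);print(c[n],"expected locked",(P.min(0)+P.max(0))/2)
cv2.imwrite("pics/end.png",np.vstack([S["top"]["frame"][60:340],S["scene"]["frame"][100:400]])[:,:,::-1])
```

```text
top 722
(np.float64(415.5), np.float64(172.5)) expected locked [412.93449926 172.52350104]
scene 797
(np.float64(156.0), np.float64(261.5)) expected locked [155.85723554 261.77353728]
```

View pics/end.png

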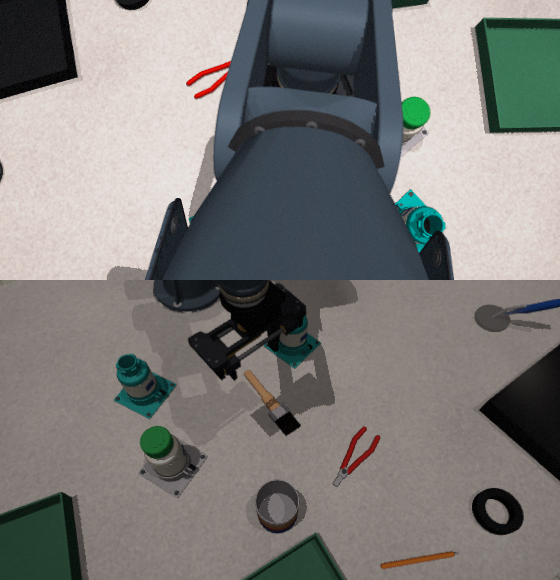

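The picture shows the green cap level on the white jar, at (156,261) in scene and (415,172) in top. The tin, brush and pliers are untouched, and the gripper is clear.

```bash
python3 -c "
from plant import finish_job
print(finish_job())"
```

```text
the job is handed in; nothing more can be done
None
```

The cap is on the white jar and locked, and I handed the job in at about 19 s of the 64 s allowed.

**What I did:**
- I gripped the cap twice on the bench, the second time turned 90°, so that it sat centred in the fingers.
- I set it on the ledges and turned clockwise under about 6 N until the lugs dropped into the gaps, somewhere between 16° and 30°.
- I pressed with about 11–12 N and turned about 39° clockwise to the stop. The torque there reached about 0.5 N m, below the 0.7 N m given. I then let go.

**Last checks:**
- **Lock:** with the cap re-gripped at its locked height, a pull of about 9 N upwards did not lift it.
- **Position in the scene picture:** the cap lies within 0.3 px of where a locked cap should appear.
- **Position in the top picture:** this check disagreed by 2.5 px sideways. I think the arm was hiding part of the cap in that view, but I did not take another picture to confirm it.
- **Surroundings:** the scene picture shows the tin, brush and pliers where they were. The gripper is clear of everything.

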